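# Gauge hose sleeves onto a transfer carriage and click it home

### The arm

A 6-joint arm with a two-finger parallel gripper is mounted at the origin on the work surface. World frame = base frame: x ahead of the robot, y to its left, z up, the work surface at z = 0. Lengths are in mm, angles in rad, forces in N, time in s.
With the tool pointing down it reaches from about 300 to 775 mm from the base axis. Payload 14.6 kg.
Tool frame: the origin (TCP) lies midway between the tips of the shut fingers; the grasp point (between the pads) lies 19 mm behind it (manip.grasp_offset is the distance from the TCP to the grasp point, in mm); z points along the fingers, y is the line along which they close (so a half turn about z gives the same grasp; the last joint's range is limited). The gripper opens to 94 mm and grips with 3 to 60 N. Pads are 16 mm wide; open, the fingers measure 119 mm over their backs; the gripper's body (75 mm by 177 mm) begins 78 mm behind the grasp point.
Start: joints at [-1.315, 0.3, 1.521, -0, 1.321, -0.067], TCP at [174.466, -521.585, 205.446] pointing down, gripper open.
Joint ranges: [-3.03, 3.03], [-0.79, 2.21], [0.23, 2.52], [-1.04, 4.18], [0, 3.07], [-2.55, 2.55]. Speed limits (rad/s): [2.22, 2.22, 2.57, 3.14, 3.14, 3.14].

### API

Orientations are given as [roll, pitch, yaw] about the fixed x, y, z axes, in that order (R = Rz(yaw) Ry(pitch) Rx(roll)).
In Python, from cell import manip, viewer gives the robot as it stands. The module is installed in compiled form; this text tells all that it offers.
- The arm moves only by the tool move_arm, never from a script. Its argument "moves" is a list of rows, each a list of 4 numbers: the shift along the tool's x, y, z in m, then the turn about the tool's z in rad. A call has 1 to 12 rows; each row is the pose to reach, as a shift and turn from the pose commanded when the call began, along the tool's axes at that moment; what a row does not reach only later rows make up. A row lasts 1/10 s, in which the tool goes at most 50 mm and 8.59 degrees, less where a joint would pass 70% of its speed; a pose out of reach is approached as far as the arm can. A call with a gripper value outside its range is refused whole. "jaw" is the finger opening in m, from 0 to 0.094, set as the call begins (left out, the last holds). The fingers move at their own pace and stop on an object; "squeeze" is the grip in N (left out, the last holds). Time passes only in rows, so rows that repeat a pose let the fingers close. It gives the time, the measured TCP pose, the force, the opening and the grip force at its end, in the units of the state.
- manip.read_state(): the state, without advancing time (a new reading comes with each control period).
- viewer.camera(name): name is "side" or "top"; returns a dict with "frame" (420x560x3 uint8, blue, green, red), "z_map" (420x560 float32, mm along the optical axis (not along the pixel's ray), 0 where there is no reading), "fx", "fy", "cx", "cy" (pixels), "origin" and "orientation" of the camera in the world. Camera axes: x right, y down, z forward; pixel columns grow to the right and rows downward; lengths in mm; the calibration is good to about 2 mm. A picture is of the moment at which its call begins.
- manip.sign_off(): hands the job in; it is judged then, once.
The state is a dict: "clock": time; "joints": joint angles; "qd": joint speeds; "effort": joint torques, N m; "eef_pos": TCP position; "eef_rot": TCP orientation; "wrist_force": force on the tool from outside, world axes, zero at the start; "moment": the same for the moment, N m; "finger_gap": finger opening in mm; "finger_force": force on a finger pad.
Only numpy, scipy, OpenCV 4.12 (cv2) and the standard library are available. Lean on these libraries where they do the work, as an engineer would, in place of code of your own. Each camera call takes 0.05 s, during which the arm holds its last target. There are 200 camera calls.

### The job

Draw the white carriage back by its black handle to the loading stop, then try every hose sleeve on the table on the carriage's gauge pins: leave those that drop right down on the pins, one sleeve per pin, and put the one that stops on the step into the grey reject tray. When all are sorted, push the carriage along its slide until the spring detent snaps it fully home, then let go; do not shove the spanner, bottle, can or tape roll about.

Things in the scene. Friction and masses are not known exactly. Their poses are not given: they have to be found in the camera images.
- carriage (a joint): the white carriage's travel along the slide in m: 0 at the loading stop (slide -y end), 0.100 fully home against the blue end stop (+y end). The last 18 mm go over a sprung roller (about 8 N at the worst, at 0.084 to 0.09): short of 0.09 it throws the carriage back, past 0.096 it snaps it home and keeps it there. Elsewhere it slides with 2 N and stays put.
- slide: fixed aluminium base of the slide, 130 x 500 mm; origin on the table under it, its y axis is the direction in which the carriage is pushed home. The carriage is a white slab 94 mm wide and 350 mm long with its top 50 mm above the table; the black handle stands at its -y end, beyond the pins. A plunger housing 42 mm tall stands on the base's +x side.
- handle (a point): top centre of the black upright handle on the carriage: 30 mm along the slide's x, 20 mm along its y, 62 mm tall, its top 112 mm above the table; 75 mm from the nearest pin
- pin0 (a point): foot of a steel gauge pin, on its axis at the carriage's top (50 mm above the table). The four pins stand in a row along the slide's y, 72 mm apart, pin0 nearest the handle. Each is 30 mm thick up to 40 mm above the carriage, then steps in to 22 mm up to its tapered tip at 62 mm.
- pin1 (a point): foot of a steel gauge pin, on its axis at the carriage's top (50 mm above the table). The four pins stand in a row along the slide's y, 72 mm apart, pin0 nearest the handle. Each is 30 mm thick up to 40 mm above the carriage, then steps in to 22 mm up to its tapered tip at 62 mm.
- pin2 (a point): foot of a steel gauge pin, on its axis at the carriage's top (50 mm above the table). The four pins stand in a row along the slide's y, 72 mm apart, pin0 nearest the handle. Each is 30 mm thick up to 40 mm above the carriage, then steps in to 22 mm up to its tapered tip at 62 mm.
- pin3 (a point): foot of a steel gauge pin, on its axis at the carriage's top (50 mm above the table). The four pins stand in a row along the slide's y, 72 mm apart, pin0 nearest the handle. Each is 30 mm thick up to 40 mm above the carriage, then steps in to 22 mm up to its tapered tip at 62 mm.
- sleeve1: black plastic hose sleeve (tube) standing upright, 54 mm outside, 64 mm tall, 0.14 kg; origin at the centre of its underside, z up along it. The right kind has a 35 mm bore and drops right down a gauge pin; one wrong sleeve with a 26 mm bore is among them and stops on the pin's step, 40 mm above the carriage. Three or four sleeves are present in all.
- sleeve2: black plastic hose sleeve (tube) standing upright, 54 mm outside, 64 mm tall, 0.14 kg; origin at the centre of its underside, z up along it. The right kind has a 35 mm bore and drops right down a gauge pin; one wrong sleeve with a 26 mm bore is among them and stops on the pin's step, 40 mm above the carriage. Three or four sleeves are present in all.
- sleeve3: black plastic hose sleeve (tube) standing upright, 54 mm outside, 64 mm tall, 0.14 kg; origin at the centre of its underside, z up along it. The right kind has a 35 mm bore and drops right down a gauge pin; one wrong sleeve with a 26 mm bore is among them and stops on the pin's step, 40 mm above the carriage. Three or four sleeves are present in all.
- sleeve4: black plastic hose sleeve (tube) standing upright, 54 mm outside, 64 mm tall, 0.14 kg; origin at the centre of its underside, z up along it. The right kind has a 35 mm bore and drops right down a gauge pin; one wrong sleeve with a 26 mm bore is among them and stops on the pin's step, 40 mm above the carriage. Three or four sleeves are present in all.
- sleeve5: black plastic hose sleeve (tube) standing upright, 54 mm outside, 64 mm tall, 0.14 kg; origin at the centre of its underside, z up along it. The right kind has a 35 mm bore and drops right down a gauge pin; one wrong sleeve with a 26 mm bore is among them and stops on the pin's step, 40 mm above the carriage. Three or four sleeves are present in all.
- tray: grey open reject tray on the table, 150 (x) by 130 (y) by 30 mm tall, walls and floor 4 mm; origin at the centre of its underside
- wrench: bystander: steel spanner 160 mm long lying left of the slide
- bottle: bystander: white plastic bottle 60 mm across, 170 mm tall
- can: bystander: aluminium can 68 mm across, 110 mm tall
- tape: bystander: cardboard tape roll 90 mm across, 25 mm tall

How it is judged (in metres and radians):
On the way, in this order (a step that is already met when the one before it is completed fails the run):
1. The carriage has been drawn back to the loading stop (within 4 mm) (value of joint carriage below 0.004 m), for 0.2 s.
2. The wrong sleeve has been tried: set upright on a gauge pin, resting on its step about 40 mm above the carriage, and let go of (((horizontal distance between sleeve4 and pin0 below 0.008 m and z of sleeve4 in the frame of pin0 between 0.03 and 0.046 m) or (horizontal distance between sleeve4 and pin1 below 0.008 m and z of sleeve4 in the frame of pin1 between 0.03 and 0.046 m) or (horizontal distance between sleeve4 and pin2 below 0.008 m and z of sleeve4 in the frame of pin2 between 0.03 and 0.046 m) or (horizontal distance between sleeve4 and pin3 below 0.008 m and z of sleeve4 in the frame of pin3 between 0.03 and 0.046 m)) and angle between sleeve4's own z axis and vertical below 0.2 rad and contact force between sleeve4 and the fingers below 0.3 N), for 0.2 s.
3. Carriage still within 8 mm of the loading stop: every right sleeve is fully down on a pin (within 8 mm of its foot), the wrong one is in the reject tray, and none is held ((distance between sleeve1 and pin0 below 0.008 m or distance between sleeve1 and pin1 below 0.008 m or distance between sleeve1 and pin2 below 0.008 m or distance between sleeve1 and pin3 below 0.008 m) and angle between each of sleeve1, sleeve2, sleeve3, sleeve5's own z axis and vertical below 0.12 rad and (distance between sleeve2 and pin0 below 0.008 m or distance between sleeve2 and pin1 below 0.008 m or distance between sleeve2 and pin2 below 0.008 m or distance between sleeve2 and pin3 below 0.008 m) and (distance between sleeve3 and pin0 below 0.008 m or distance between sleeve3 and pin1 below 0.008 m or distance between sleeve3 and pin2 below 0.008 m or distance between sleeve3 and pin3 below 0.008 m) and (distance between sleeve5 and pin0 below 0.008 m or distance between sleeve5 and pin1 below 0.008 m or distance between sleeve5 and pin2 below 0.008 m or distance between sleeve5 and pin3 below 0.008 m) and x of sleeve4 in the frame of tray between -0.07 and 0.07 m and y of sleeve4 in the frame of tray between -0.06 and 0.06 m and z of sleeve4 in the frame of tray below 0.035 m and value of joint carriage below 0.008 m and contact force between each of sleeve1, sleeve2, sleeve3, sleeve4, sleeve5 and the fingers below 0.3 N), for 0.2 s.
4. The loaded carriage has been pushed past the spring detent and is fully home (within 2.5 mm of its end) (value of joint carriage above 0.0975 m), for 0.2 s.
At the end, for the whole second after the job is handed in: The carriage is fully home in its detent (within 2.5 mm of the end of its travel); every right sleeve stands upright and fully down on a gauge pin (underside within 8 mm of the pin's foot); the wrong sleeve is within the reject tray's walls on its floor; all at rest and released ((distance between sleeve1 and pin0 below 0.008 m or distance between sleeve1 and pin1 below 0.008 m or distance between sleeve1 and pin2 below 0.008 m or distance between sleeve1 and pin3 below 0.008 m) and angle between each of sleeve1, sleeve2, sleeve3, sleeve5's own z axis and vertical below 0.12 rad and (distance between sleeve2 and pin0 below 0.008 m or distance between sleeve2 and pin1 below 0.008 m or distance between sleeve2 and pin2 below 0.008 m or distance between sleeve2 and pin3 below 0.008 m) and (distance between sleeve3 and pin0 below 0.008 m or distance between sleeve3 and pin1 below 0.008 m or distance between sleeve3 and pin2 below 0.008 m or distance between sleeve3 and pin3 below 0.008 m) and (distance between sleeve5 and pin0 below 0.008 m or distance between sleeve5 and pin1 below 0.008 m or distance between sleeve5 and pin2 below 0.008 m or distance between sleeve5 and pin3 below 0.008 m) and x of sleeve4 in the frame of tray between -0.07 and 0.07 m and y of sleeve4 in the frame of tray between -0.06 and 0.06 m and z of sleeve4 in the frame of tray below 0.035 m and value of joint carriage above 0.0975 m and linear speed of each of sleeve1, sleeve2, sleeve3, sleeve4, sleeve5 below 0.03 m/s); the robot touches nothing.
It fails at once if One of the other loose things (spanner, bottle, can, tape roll) is shoved more than 40 mm (distance of any of wrench, bottle, can, tape from where it was at the start of the episode above 0.04 m).
Of sleeve1, sleeve2, sleeve3, sleeve5 only 2 to 3 are there at a start; the rules pass over those that are not, and their reading is None.
At some moment in a run one of sleeve1, sleeve2, sleeve3, sleeve4, sleeve5 may be knocked a few centimetres aside while the robot is not near it.
It also fails if it takes over 200 s, if anything falls off the work surface, if the arm or the gripper's body presses on something with over 40 N, if the wrist force passes 120 N, or if a joint passes its speed limit or range.

## Working session

There is one attempt and no reset: what is moved stays moved. The work goes in short steps, Python scripts to look and compute and a tool call to move; the robot and the scene stay as the last step left them, time stands still between calls to the robot, and variables do not carry over. Pictures are saved under pics/ and viewed, at most 14 in all, crops included, and the job is handed in when it is done.

Besides the shell and the picture viewer there is one more tool, called after "Emit:" as name(argument=value, ...) on one line, values as JSON. move_arm: Moves the arm, as the interface text tells. Its arguments: {"type":"object","properties":{"moves":{"type":"array"},"jaw":{"type":"number"},"squeeze":{"type":"number"}},"required":["moves"]}

```bash
mkdir -p pics; cat > h.py <<'E'
import numpy as np, cv2
from cell import manip, viewer
from scipy.spatial.transform import Rotation as R
def cam(n, save=None):
    c=viewer.camera(n)
    if save: cv2.imwrite('pics/'+save,c['frame'])
    return c
def rot(c):
    o=np.array(c['orientation'],float)
    return o if o.shape==(3,3) else R.from_euler('xyz',o).as_matrix()
def cloud(c):
    z=c['z_map'].astype(float); v,u=np.mgrid[:z.shape[0],:z.shape[1]]
    p=np.stack([(u-c['cx'])/c['fx']*z,(v-c['cy'])/c['fy']*z,z],-1)
    P=p@rot(c).T+np.array(c['origin']); P[z==0]=np.nan
    return P
def st():
    s=manip.read_state()
    print({k:np.round(s[k],3).tolist() for k in ('clock','eef_pos','eef_rot','joints','wrist_force','finger_gap','finger_force')})
E
python3 - <<'E'
from h import *
st()
for n in('top','side'):
    c=cam(n,n+'0.png'); print(n,c['fx'],c['cx'],c['cy'],c['origin'],c['orientation'])
    P=cloud(c); print(np.nanmin(P,(0,1)),np.nanmax(P,(0,1)))
E
```

```text
{'clock': 0.0, 'eef_pos': [174.39, -521.326, 204.882], 'eef_rot': [-3.14, -0.0, 0.323], 'joints': [-1.315, 0.3, 1.522, 0.0, 1.321, -0.067], 'wrist_force': [-0.448, -0.431, 0.191], 'finger_gap': 93.97, 'finger_force': 0.0}
top 424.41400739363894 279.48091551206994 209.9419836697337 [ 458.66438913   -7.73016832 1198.9167518 ] [-3.0835717   0.01823605 -1.59599722]
[ -125.69152433 -1309.61231991  -773.93986427] [1620.41780997 1346.0583784   694.76267078]
side 420.44442762345705 277.6198014469357 200.76403128080452 [506.73249244 684.35531799 952.0431235 ] [-2.45337677 -0.01538813 -3.07116794]
[-1413.09864867 -2364.01332626  -770.90161104] [2031.33006559  515.10731319  646.39002918]
```

View pics/top0.png

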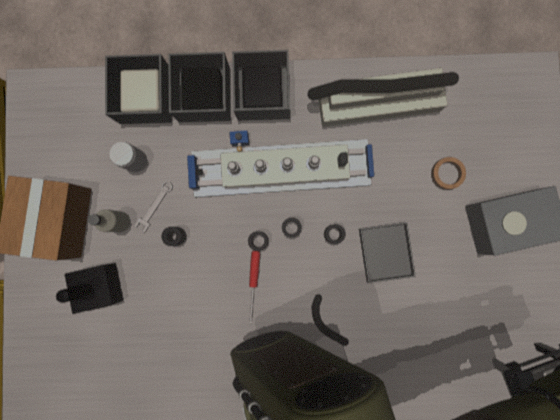

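View pics/side0.png

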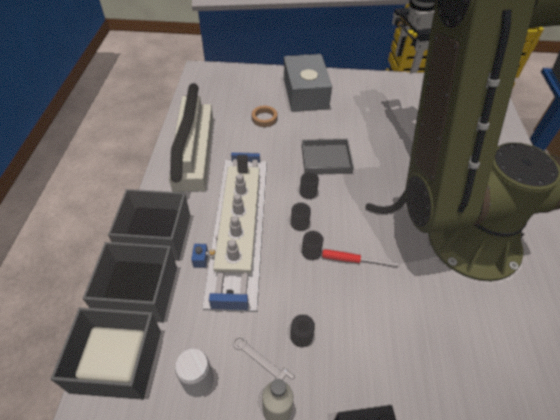

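The top view (image right = −y, up = +x) shows sleeves at about (174,236), (258,241), (291,227) and (334,234). The pins are at (233..315, 161–167), the handle at (343,159) and the tray at (386,251). The side view agrees: 4 sleeves, with the carriage part-way along its travel.

```bash
cat >> h.py <<'E'
def cast(c,u,v,z):
    d=rot(c)@np.array([(u-c['cx'])/c['fx'],(v-c['cy'])/c['fy'],1.]); o=np.array(c['origin'])
    return o+d*(z-o[2])/d[2]
def proj(c,p):
    q=rot(c).T@(np.array(p,float)-np.array(c['origin'])); return np.array([q[0]/q[2]*c['fx']+c['cx'],q[1]/q[2]*c['fy']+c['cy']])
def blobs(P,m,amin=15):
    n,l,s,ce=cv2.connectedComponentsWithStats(m.astype(np.uint8)); out=[]
    for i in range(1,n):
        if s[i,4]>=amin:
            q=P[l==i]; out.append((ce[i].round(1),s[i,4],np.nanmedian(q,0).round(1),np.nanmin(q,0).round(1),np.nanmax(q,0).round(1)))
    return out
E
python3 - <<'E'
from h import *
c=cam('top'); P=cloud(c); z=P[...,2]
print('table',[P[v,u].round(1) for u,v in((230,220),(420,300),(300,260))])
v,u=np.mgrid[:420,:560]
area=(v>140)&(v<285)&(u>140)&(u<420)
for nm,lo,hi in(('sleeve top',52,75),('carr',44,56),('pins',85,130),('tray rim',22,38)):
    a=area.copy()
    if nm=='sleeve top':a&=v>200
    if nm=='carr':a&=v<200
    print(nm)
    for b in blobs(P,a&(z>lo)&(z<hi)):print(*b)
g=c['frame']; 
cv2.imwrite('pics/crop1.png',cv2.resize(g[145:285,155:420],None,fx=3,fy=3,interpolation=cv2.INTER_CUBIC))
s=cam('side');Q=cloud(s);print('side table',Q[250,280].round(1),Q[300,340].round(1))
for b in blobs(Q,(Q[...,2]>85)&(Q[...,2]<130)&(Q[...,0]>450)&(Q[...,0]<700)&(abs(Q[...,1])<300)):print(*b)
for b in blobs(Q,(Q[...,2]>54)&(Q[...,2]<72)&(Q[...,0]>300)&(Q[...,0]<480)&(abs(Q[...,1])<300)):print(*b)
E
```

```text
table [array([503.9, 152.8,   3.2]), array([ 267.8, -372.2,   -1.4]), array([386.6, -41.7,   1. ])]
sleeve top
[291.3 226.5] 185 [480.6 -19.   63.8] [454.4 -45.1  57.7] [505.6   5.9  69.9]
[335.  233.1] 195 [ 459.2 -135.8   63.6] [ 433.1 -162.    52.9] [ 484.  -108.8   69.2]
[171.3 235.5] 269 [463.4 303.7  63.5] [438.3 277.7  52.1] [489.8 331.2  69.4]
[257.3 240.2] 188 [445.7  73.   63.8] [419.4  46.6  53.3] [470.5  97.7  68.4]
carr
[284.1 165.2] 3755 [644.9  -1.7  49.9] [ 595.5 -180.6   44. ] [705.5 168.9  55.9]
[196.8 172. ] 65 [638.3 237.3  49.1] [594.2 223.3  44. ] [680.8 244.8  55.8]
pins
[343.  157.8] 108 [ 652.5 -156.9  110.3] [ 640.1 -168.3   85.7] [ 668.4 -147.7  115.5]
[314.1 160.4] 97 [649.1 -82.  107.2] [637.6 -96.7  85.3] [666.1 -69.9 116.1]
[286.8 162.1] 99 [646.2 -11.9 108.5] [635.9 -25.4  85.4] [663.6   1.3 115.8]
[259.7 164. ] 100 [643.4  58.7 107.4] [632.8  45.9  85. ] [660.   72.7 115.2]
[232.4 165.9] 101 [640.7 130.4 105.7] [629.3 117.4  85.2] [656.6 146.7 116.7]
tray rim
[240.  143.1] 30 [717.4 116.6  32.4] [710.4  95.1  22.7] [722.9 143.3  37.6]
[367.4 161.9] 40
[... 814 characters left out ...]
 654.7 -153.2  106.6] [ 640.6 -169.6   85. ] [ 669.5 -147.   114.9]
[239.5 179.9] 103 [651.7 -78.9 101.7] [638.1 -93.7  85.2] [665.7 -69.4 115.7]
[237.1 200.2] 111 [648.7  -6.6 101.3] [636.6 -21.8  85.4] [664.    1.5 115.1]
[234.5 222.2] 123 [645.1  65.  102. ] [632.7  48.9  85.2] [661.2  72.7 115. ]
[231.7 246.3] 132 [642.3 136.5 100.6] [629.4 122.1  85. ] [658.6 145.  114.8]
[310.3 179.2] 163 [ 455.5 -132.6   62.9] [ 434.5 -162.3   54.3] [ 480.  -107.5   68. ]
[305.7 211. ] 102 [466.2 -17.6  62.7] [454.7 -48.4  54.1] [479.8   6.5  67.4]
[312.4 239.6] 242 [447.7  75.1  62.6] [420.   42.5  54.1] [473.3  98.9  67.4]
[304.4 318.9] 135 [460.3 289.2  63.2] [439.7 277.2  54.4] [480.  299.9  67.1]
```

View pics/crop1.png

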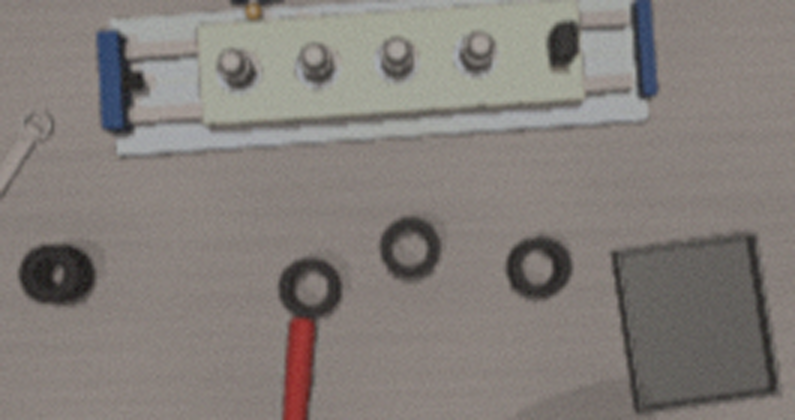

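The far-left sleeve at (171,236) shows a markedly narrower bore than the others, so it is probably the wrong one. Slide yaw is about 0.043 rad. I'll move above the handle first, turning to the slide's axes.

Emit:
move_arm(moves=[[0.05, -0.017, 0, -0.11], [0.1, -0.034, 0, -0.22], [0.15, -0.051, 0, -0.33], [0.2, -0.068, 0, -0.44], [0.25, -0.085, 0, -0.55], [0.3, -0.102, 0, -0.66], [0.35, -0.119, 0, -0.77], [0.4, -0.136, 0, -0.88], [0.45, -0.153, 0, -0.99], [0.5, -0.17, 0, -1.1], [0.55, -0.187, 0, -1.21], [0.57, -0.194, 0, -1.291]], jaw=0.094, squeeze=30)

```text
clock: 1.4
eef_pos: [653.2, -156.4, 205.3]
eef_rot: [-3.141, -0.0, 1.618]
wrist_force: [-0.5, -1.3, 0.4]
finger_gap: 93.7
finger_force: 0.0
```

```bash
python3 -c "
from h import *
st()"
```

```text
{'clock': 1.4, 'eef_pos': [653.158, -156.443, 205.256], 'eef_rot': [-3.141, -0.0, 1.618], 'joints': [-0.29, 0.58, 1.124, -0.0, 1.438, -0.337], 'wrist_force': [-0.468, -1.348, 0.404], 'finger_gap': 93.659, 'finger_force': 0.0}
```

Emit:
move_arm(moves=[[-0.001, 0.001, 0.04, 0], [-0.001, 0.001, 0.08, 0], [-0.001, 0.001, 0.12, 0], [-0.001, 0.001, 0.133, 0], [-0.001, 0.001, 0.133, 0]])

```text
clock: 1.9
eef_pos: [652.1, -158.9, 71.0]
eef_rot: [-3.139, -0.001, 1.614]
wrist_force: [0.4, -0.5, 0.7]
finger_gap: 93.8
finger_force: 0.0
```

Emit:
move_arm(moves=[[0, 0, 0, 0], [0, 0, 0, 0], [0, 0, 0, 0], [0, 0, 0, 0], [0, 0, 0, 0], [0, 0, 0, 0], [0, 0, 0, 0], [0, 0, 0, 0], [0, 0, 0, 0], [0, 0, 0, 0]], jaw=0.0, squeeze=20)

```text
clock: 2.9
eef_pos: [654.5, -158.9, 72.4]
eef_rot: [3.137, 0.001, 1.614]
wrist_force: [17.2, -0.5, -7.3]
finger_gap: 29.7
finger_force: 20.0
```

Emit:
move_arm(moves=[[-0.005, 0.001, 0, 0], [-0.01, 0.002, 0, 0], [-0.015, 0.002, 0, 0], [-0.02, 0.002, 0, 0], [-0.025, 0.002, 0, 0], [-0.03, 0.002, 0, 0]])

```text
clock: 3.5
eef_pos: [655.7, -189.2, 72.3]
eef_rot: [-3.14, -0.001, 1.613]
wrist_force: [-3.9, 1.2, 1.1]
finger_gap: 29.9
finger_force: 20.0
```

Emit:
move_arm(moves=[[-0.004, 0, 0, 0], [-0.008, 0, 0, 0], [-0.012, 0, 0, 0], [-0.016, 0, 0, 0], [-0.02, 0, 0, 0], [-0.02, 0, 0, 0]])

```text
clock: 4.1
eef_pos: [656.4, -207.5, 72.2]
eef_rot: [-3.139, -0.003, 1.614]
wrist_force: [-7.1, 11.7, 3.7]
finger_gap: 30.1
finger_force: 20.0
```

Emit:
move_arm(moves=[[-0.001, -0.001, 0, 0], [-0.002, -0.001, 0, 0], [-0.002, -0.001, 0, 0]])

```text
clock: 4.4
eef_pos: [656.4, -207.8, 72.2]
eef_rot: [-3.141, -0.005, 1.615]
wrist_force: [-0.1, 19.7, 1.8]
finger_gap: 30.1
finger_force: 20.0
```

```bash
python3 - <<'E'
from h import *
st()
for n in('top','side'):
    c=cam(n);P=cloud(c);z=P[...,2]
    for b in blobs(P,(z>85)&(z<118)&(P[...,0]>600)&(P[...,0]<690)&(P[...,1]<300)&(P[...,1]>-140)):print(*b,((b[3]+b[4])/2).round(1))
    m=(abs(z-50)<5)&(P[...,0]>570)&(P[...,0]<720)
    for b in blobs(P,m,100):print('carr',*b)
E
```

```text
{'clock': 4.4, 'eef_pos': [656.411, -207.787, 72.226], 'eef_rot': [-3.141, -0.005, 1.615], 'joints': [-0.361, 0.73, 1.197, 0.004, 1.217, -0.407], 'wrist_force': [-0.097, 19.721, 1.815], 'finger_gap': 30.123, 'finger_force': 20.006}
[331.7 158.9] 90 [ 651.3 -128.1  108. ] [ 640.8 -139.3   85.2] [ 667.8 -117.   116.6] [ 654.3 -128.2  100.9]
[304.7 161. ] 98 [648.2 -58.5 107.7] [636.9 -72.9  85.8] [662.5 -46.2 117.4] [649.7 -59.6 101.6]
[277.6 162.9] 101 [644.8  11.9 107.4] [634.3  -1.6  85.2] [661.4  27.4 115.3] [647.8  12.9 100.2]
[250.3 165. ] 97 [641.4  83.6 108.2] [631.   72.3  85. ] [657.1  99.2 115.8] [644.   85.8 100.4]
carr [291.  164.1] 3091 [649.2 -22.2  49.9] [ 598.8 -182.9   45. ] [704.8 124.   55. ]
[240.9 167.7] 101 [ 653.3 -125.7   99.5] [ 640.1 -138.8   85.4] [ 668.9 -115.9  114.6] [ 654.5 -127.4  100. ]
[238.7 186.5] 105 [650.9 -54.3 102. ] [637.6 -69.3  85.7] [665.3 -44.7 115. ] [651.4 -57.  100.4]
[236.2 207.5] 118 [647.6  17.9 101.5] [634.   2.  85.] [662.9  25.8 116.3] [648.4  13.9 100.6]
[233.6 230.2] 124 [644.4  89.3 100.6] [632.3  71.   85. ] [660.7  99.4 115.3] [646.5  85.2 100.2]
carr [238.8 207.9] 2532 [640.6 -17.6  50.2] [ 598.1 -236.2   45. ] [705.  124.6  55. ]
```

Carriage is at the loading stop: the force rose to 20 N with no further travel. Next I release it, rise, and re-measure the sleeves.

Emit:
move_arm(moves=[[0.002, 0, 0, 0], [0.002, 0, 0, 0], [0.002, 0, 0, 0], [0.002, 0, 0, 0], [0.002, 0, 0, 0], [0.002, 0, 0, 0], [0.002, 0, -0.04, 0], [0.002, 0, -0.08, 0], [0.002, 0, -0.128, 0], [0.002, 0, -0.128, 0]], jaw=0.094)

```text
clock: 5.5
eef_pos: [657.9, -209.7, 208.3]
eef_rot: [3.131, 0.004, 1.614]
wrist_force: [0.2, -0.4, -0.1]
finger_gap: 93.6
finger_force: 0.0
```

```bash
cat >> h.py <<'E'
def sleeves(zlo=54,zhi=72,xr=(330,580),yr=(-350,400)):
    for n in('top','side'):
        c=cam(n);P=cloud(c);z=P[...,2]
        dark=c['frame'].max(-1)<110
        m=(z>zlo)&(z<zhi)&(P[...,0]>xr[0])&(P[...,0]<xr[1])&(P[...,1]>yr[0])&(P[...,1]<yr[1])
        for b in blobs(P,m,60): print(n,b[0],b[1],'med',b[2],'ctr',((b[3]+b[4])/2).round(1),'ext',(b[4]-b[3]).round())
        if n=='top':
            # outer-contour centre of the top ring cast at z=64
            cs,_=cv2.findContours(m.astype(np.uint8),cv2.RETR_EXTERNAL,cv2.CHAIN_APPROX_NONE)
            for k in cs:
                if cv2.contourArea(k)>100:
                    (u,v),r=cv2.minEnclosingCircle(k); print('  circ',cast(c,u,v,64).round(1),round(r/c['fx']*1135,1))
E
python3 -c "
from h import *
st();sleeves()"
```

```text
{'clock': 5.5, 'eef_pos': [657.927, -209.712, 208.322], 'eef_rot': [3.131, 0.004, 1.614], 'joints': [-0.362, 0.618, 1.058, -0.0, 1.454, -0.405], 'wrist_force': [0.161, -0.437, -0.127], 'finger_gap': 93.623, 'finger_force': 0.0}
top [291.3 226.4] 185 med [480.8 -19.   63.6] ctr [480.  -19.6  62.1] ext [51. 51. 14.]
top [171.2 235.5] 262 med [464.1 303.8  64. ] ctr [464.  304.5  62.8] ext [51. 54. 17.]
top [257.4 240.2] 186 med [445.8  73.   63.7] ctr [445.   72.2  62. ] ext [51. 51. 13.]
  circ [446.   72.5  64. ] 26.9
  circ [464.7 303.4  64. ] 27.6
  circ [480.1 -18.8  64. ] 26.6
side [309.  179.2] 179 med [ 461.2 -132.8   63.3] ctr [ 460.4 -134.8   61.4] ext [52. 52. 14.]
side [300.5 210.4] 210 med [480.3 -16.5  63. ] ctr [480.8 -20.   61.2] ext [52. 54. 14.]
side [312.6 239.4] 234 med [446.2  73.5  63.3] ctr [446.7  71.2  61.2] ext [53. 55. 14.]
side [302.4 325.9] 389 med [464.8 306.3  63.3] ctr [465.  303.6  61.4] ext [51. 53. 15.]
```

Emit:
move_arm(moves=[[0.045, -0.015, 0, 0], [0.09, -0.03, 0, 0], [0.135, -0.044, 0, 0], [0.18, -0.059, 0, 0], [0.225, -0.074, 0, 0], [0.27, -0.089, 0, 0], [0.315, -0.103, 0, 0], [0.36, -0.118, 0, 0], [0.405, -0.133, 0, 0], [0.45, -0.148, 0, 0], [0.5, -0.164, 0, 0], [0.521, -0.171, 0, 0]])

```text
clock: 6.8
eef_pos: [460.6, 306.8, 198.8]
eef_rot: [-3.139, 0.001, 1.616]
wrist_force: [0.1, 0.3, -0.5]
finger_gap: 93.9
finger_force: 0.0
```

Emit:
move_arm(moves=[[0, 0, 0, 0]])

```text
clock: 6.9
eef_pos: [461.0, 306.4, 198.7]
eef_rot: [-3.139, 0.001, 1.617]
wrist_force: [-0.3, -0.1, -0.1]
finger_gap: 93.8
finger_force: 0.0
```

Emit:
move_arm(moves=[[-0.003, 0.0035, 0.045, 0], [-0.003, 0.0035, 0.09, 0], [-0.003, 0.0035, 0.135, 0], [-0.003, 0.0035, 0.173, 0], [-0.003, 0.0035, 0.173, 0]])

```text
clock: 7.4
eef_pos: [463.7, 298.7, 22.1]
eef_rot: [-3.133, 0.005, 1.613]
wrist_force: [0.2, -0.1, -0.9]
finger_gap: 93.5
finger_force: 0.0
```

Emit:
move_arm(moves=[[0, 0, 0, 0], [0, 0, 0, 0], [0, 0, 0, 0], [0, 0, 0, 0], [0, 0, 0, 0], [0, 0, 0, 0], [0, 0, 0, 0]], jaw=0.0, squeeze=15)

```text
clock: 8.1
eef_pos: [466.4, 301.5, 28.0]
eef_rot: [3.141, -0.0, 1.614]
wrist_force: [-2.7, -0.7, 7.2]
finger_gap: 54.3
finger_force: 15.0
```

Emit:
move_arm(moves=[[0, 0, -0.03, 0], [0, 0, -0.07, 0], [0, 0, -0.11, 0], [0, 0, -0.145, 0], [-0.035, 0.027, -0.145, 0], [-0.07, 0.053, -0.145, 0], [-0.105, 0.08, -0.145, 0], [-0.14, 0.106, -0.145, 0], [-0.175, 0.132, -0.145, 0], [-0.205, 0.155, -0.145, 0], [-0.225, 0.168, -0.145, 0], [-0.225, 0.168, -0.145, 0]])

```text
clock: 9.3
eef_pos: [644.9, 81.1, 171.6]
eef_rot: [-3.141, 0.0, 1.611]
wrist_force: [-1.4, 0.2, -1.3]
finger_gap: 53.6
finger_force: 15.0
```

```bash
python3 - <<'E'
from h import *
st()
t=cam('top','t2.png'); s=cam('side','s2.png')
a=t['frame'][110:230,190:350]; b=s['frame'][130:280,160:340]
cv2.imwrite('pics/v2.png',np.vstack([cv2.resize(a,(400,300),interpolation=2),cv2.resize(b,(400,300),interpolation=2)]))
for c in(t,s):
    P=cloud(c);z=P[...,2]
    m=(z>125)&(z<235)&(c['frame'].max(-1)<70)&(P[...,0]>600)&(P[...,0]<690)&(P[...,1]>30)&(P[...,1]<140)
    for b in blobs(P,m,40):print(*b)
E
```

```text
{'clock': 9.3, 'eef_pos': [644.892, 81.081, 171.593], 'eef_rot': [-3.141, 0.0, 1.611], 'joints': [0.069, 0.551, 1.246, -0.0, 1.345, 0.029], 'wrist_force': [-1.368, 0.206, -1.254], 'finger_gap': 53.635, 'finger_force': 15.0}
[231.6 210. ] 607 [642.5 101.  196.9] [618.6  62.3 146.8] [672.7 112.6 210.2]
```

View pics/v2.png

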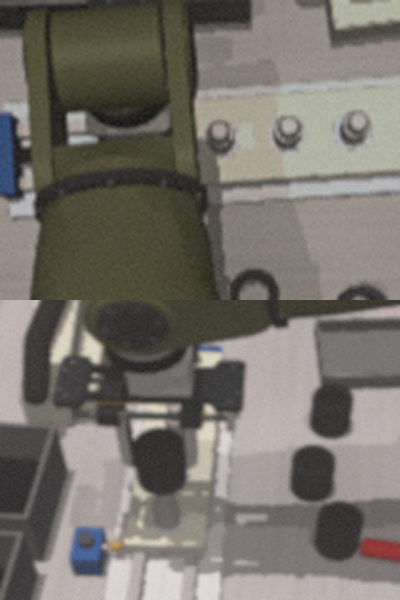

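The side view shows the sleeve held upright over pin3, whose tip is just below it. I'll fit circles to the sleeve and pin surfaces for the offset.

```bash
cat >> h.py <<'E'
from scipy.optimize import least_squares
def circ(Q,r):
    f=lambda p:np.hypot(Q[:,0]-p[0],Q[:,1]-p[1])-r
    m=np.median(Q,0)-np.array([0,r*.6,0]); s=least_squares(f,m[:2],loss='soft_l1',f_scale=2.)
    return s.x.round(1),np.median(abs(s.fun)).round(2),len(Q)
def held(xy,zb):
    "fit held sleeve (bottom zb) side surface seen from side camera"
    c=cam('side');P=cloud(c);z=P[...,2]
    d=np.hypot(P[...,0]-xy[0],P[...,1]-xy[1])
    m=(z>zb+3)&(z<zb+58)&(d<34)&(c['frame'].max(-1)<80)&(abs(P[...,0]-xy[0])<24)
    print('held',circ(P[m],27),'z',np.percentile(z[m],[2,98]).round())
    return c,P
E
python3 - <<'E'
from h import *
c,P=held((645,84),143.5);z=P[...,2]
for k,(x,y) in enumerate(((653.6,-129.7),(650.5,-57.8),(647.5,14.1),(644.4,86.1))):
    d=np.hypot(P[...,0]-x,P[...,1]-y); m=(z>56)&(z<86)&(d<20)
    if m.sum()>20: print(k,circ(P[m],15))
E
```

```text
held (array([644.3,  85.5]), np.float64(0.96), 326) z [150. 201.]
1 (array([652.2, -62.2]), np.float64(1.15), 22)
3 (array([646.2,  82. ]), np.float64(0.43), 78)
```

Emit:
move_arm(moves=[[0.0005, -0.0005, 0.015, 0], [0.0005, -0.0005, 0.025, 0], [0.0005, -0.0005, 0.03, 0], [0.0005, -0.0005, 0.035, 0], [0.0005, -0.0005, 0.04, 0], [0.0005, -0.0005, 0.045, 0], [0.0005, -0.0005, 0.045, 0]])

```text
clock: 10.15
eef_pos: [643.5, 84.1, 126.8]
eef_rot: [3.142, 0.0, 1.614]
wrist_force: [2.6, -2.1, -3.6]
finger_gap: 54.0
finger_force: 15.0
```

Emit:
move_arm(moves=[[-0.0005, 0.0005, 0.004, 0], [-0.0005, 0.0005, 0.007, 0], [-0.0005, 0.0005, 0.009, 0], [-0.0005, 0.0005, 0.009, 0]])

```text
clock: 10.55
eef_pos: [643.8, 83.9, 118.3]
eef_rot: [-3.141, -0.0, 1.614]
wrist_force: [-0.3, -0.4, -1.7]
finger_gap: 54.5
finger_force: 15.0
```

Emit:
move_arm(moves=[[0, 0, 0, 0], [0, 0, 0, 0], [0, 0, 0, 0], [0, 0, 0, 0], [0, 0, 0, 0], [0, 0, 0, 0], [0, 0, 0, 0], [0, 0, 0, 0]], jaw=0.085)

```text
clock: 11.35
eef_pos: [643.9, 83.8, 118.4]
eef_rot: [-3.142, -0.0, 1.614]
wrist_force: [-0.2, 0.6, 0.7]
finger_gap: 85.0
finger_force: 0.0
```

```bash
python3 - <<'E'
from h import *
st(); held((644,86),90); held((644,86),50); c=cam('side','s3.png')
cv2.imwrite('pics/v3.png',cv2.resize(c['frame'][150:280,170:340],None,fx=3,fy=3,interpolation=2))
E
```

```text
{'clock': 11.35, 'eef_pos': [643.916, 83.818, 118.436], 'eef_rot': [-3.142, -0.0, 1.614], 'joints': [0.073, 0.596, 1.304, 0.0, 1.242, 0.03], 'wrist_force': [-0.23, 0.637, 0.681], 'finger_gap': 85.006, 'finger_force': 0.0}
held (array([644.5,  85.7]), np.float64(0.89), 309) z [ 95. 147.]
held (array([645.4,  85. ]), np.float64(0.57), 70) z [ 90. 108.]
```

View pics/v3.png

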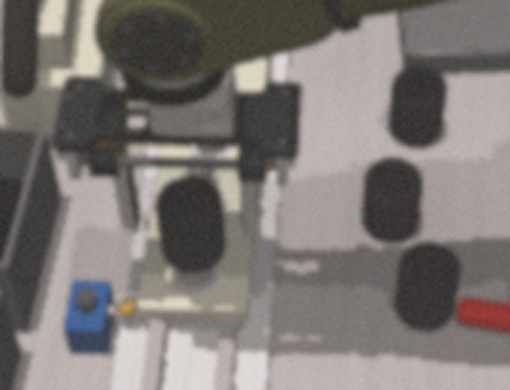

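The sleeve rests on the step at z≈90–154, so it is the wrong one. I'll regrip it and carry it to the tray.

Emit:
move_arm(moves=[[0, 0, 0, 0], [0, 0, 0, 0], [0, 0, 0, 0], [0, 0, 0, 0], [0, 0, 0, 0], [0, 0, -0.02, 0], [0, 0, -0.04, 0], [0, 0, -0.06, 0], [0, 0, -0.06, 0]], jaw=0)

```text
clock: 12.4
eef_pos: [644.8, 83.9, 181.0]
eef_rot: [3.137, -0.0, 1.614]
wrist_force: [0.7, -0.3, -2.3]
finger_gap: 54.0
finger_force: 15.0
```

Emit:
move_arm(moves=[[-0.036, -0.026, 0, 0], [-0.072, -0.052, 0, 0], [-0.108, -0.078, 0, 0], [-0.144, -0.104, 0, 0], [-0.18, -0.13, 0, 0], [-0.216, -0.156, 0, 0], [-0.252, -0.182, 0, 0], [-0.288, -0.208, 0, 0], [-0.324, -0.233, 0, 0], [-0.345, -0.248, 0, 0], [-0.355, -0.255, 0, 0], [-0.355, -0.255, 0, 0]])

```text
clock: 13.6
eef_pos: [403.8, -282.3, 177.7]
eef_rot: [-3.141, -0.001, 1.612]
wrist_force: [0.0, -0.5, -1.1]
finger_gap: 53.8
finger_force: 15.0
```

```bash
python3 - <<'E'
from h import *
st(); s=manip.read_state(); p=s['eef_pos']; held((p[0],p[1]+2),p[2]-28)
c=cam('side');P=cloud(c);z=P[...,2]
for b in blobs(P,(z>24)&(z<36)&(P[...,0]>310)&(P[...,0]<500)&(P[...,1]>-370)&(P[...,1]<-195)):print(*b)
c=cam('top');P=cloud(c);z=P[...,2]
for b in blobs(P,(z>24)&(z<36)&(P[...,0]>310)&(P[...,0]<500)&(P[...,1]>-370)&(P[...,1]<-195)):print(*b)
E
```

```text
{'clock': 13.6, 'eef_pos': [403.788, -282.314, 177.705], 'eef_rot': [-3.141, -0.001, 1.612], 'joints': [-0.685, 0.199, 1.714, 0.0, 1.23, -0.726], 'wrist_force': [0.03, -0.467, -1.134], 'finger_gap': 53.816, 'finger_force': 15.0}
held (array([ 405.3, -280.7]), np.float64(1.31), 274) z [155. 207.]
[327.1 153.7] 292 [ 404.9 -275.7   28.8] [ 325.5 -357.6   24. ] [ 485.5 -207.7   34.6]
[371.3 250.7] 179 [ 416.8 -224.1   29. ] [ 323.8 -309.6   24.2] [ 482.9 -207.5   35.2]
```

Emit:
move_arm(moves=[[0, 0, 0.04, 0], [0, 0, 0.08, 0], [0, 0, 0.115, 0], [0, 0, 0.13, 0], [0, 0, 0.137, 0], [0, 0, 0.142, 0], [0, 0, 0.142, 0]])

```text
clock: 14.45
eef_pos: [404.9, -281.6, 36.7]
eef_rot: [3.141, 0.0, 1.615]
wrist_force: [-0.4, -0.4, -2.0]
finger_gap: 54.1
finger_force: 15.0
```

Emit:
move_arm(moves=[[0, 0, 0, 0], [0, 0, 0, 0], [0, 0, 0, 0], [0, 0, 0, 0], [0, 0, 0, 0], [0, 0, -0.03, 0], [0, 0, -0.07, 0], [0, 0, -0.11, 0], [0, 0, -0.15, 0], [0, 0, -0.165, 0]], jaw=0.075)

```text
clock: 15.45
eef_pos: [405.2, -282.5, 205.4]
eef_rot: [3.138, 0.003, 1.614]
wrist_force: [1.0, 0.0, -0.6]
finger_gap: 75.2
finger_force: 0.0
```

```bash
python3 -c "
from h import *
st();sleeves()"
```

```text
{'clock': 15.45, 'eef_pos': [405.179, -282.453, 205.446], 'eef_rot': [3.138, 0.003, 1.614], 'joints': [-0.683, 0.172, 1.68, 0.0, 1.285, -0.726], 'wrist_force': [1.016, 0.01, -0.581], 'finger_gap': 75.195, 'finger_force': 0.0}
top [291.3 226.4] 183 med [480.7 -19.1  63.4] ctr [480.  -19.7  64. ] ext [51. 51. 11.]
top [335.1 233.2] 190 med [ 459.2 -135.6   63.4] ctr [ 458.6 -135.3   62.6] ext [51. 53. 16.]
top [257.4 240.1] 187 med [445.8  72.8  63.8] ctr [445.   72.2  62.6] ext [51. 51. 13.]
top [398.4 248.8] 195 med [ 413.4 -299.    67.2] ctr [ 414.4 -301.8   62.8] ext [50. 40. 17.]
  circ [ 414.3 -306.9   64. ] 27.1
  circ [446.   72.5  64. ] 26.9
  circ [ 459.4 -134.9   64. ] 27.1
  circ [480.1 -18.8  64. ] 26.6
side [323.1 137.5] 189 med [ 421.1 -308.4   66.7] ctr [ 420.7 -314.2   63. ] ext [51. 55. 18.]
side [309.2 179.1] 178 med [ 460.3 -132.9   63. ] ctr [ 460.4 -135.6   61.4] ext [52. 53. 15.]
side [300.5 210.4] 208 med [481.  -17.2  63.1] ctr [480.8 -20.2  61. ] ext [52. 55. 14.]
side [312.8 239.4] 234 med [445.6  73.6  62.9] ctr [446.8  72.   61.2] ext [53. 54. 14.]
```

The wrong sleeve is standing in the tray, a bit off where I set it down but well inside the walls. Next is sleeve D at (460,−135).

Emit:
move_arm(moves=[[0.045, 0.019, 0, 0], [0.09, 0.038, 0, 0], [0.125, 0.053, 0, 0], [0.145, 0.061, 0, 0], [0.145, 0.061, 0, 0], [0.145, 0.061, 0, 0]], jaw=0.09)

```text
clock: 16.15
eef_pos: [458.7, -134.4, 200.4]
eef_rot: [-3.14, -0.0, 1.615]
wrist_force: [-0.4, -0.6, 0.1]
finger_gap: 90.1
finger_force: 0.0
```

Emit:
move_arm(moves=[[0, 0, 0, 0]])

```text
clock: 16.25
eef_pos: [458.7, -135.2, 200.8]
eef_rot: [-3.141, -0.0, 1.613]
wrist_force: [0.2, 0.2, -0.8]
finger_gap: 90.2
finger_force: 0.0
```

Emit:
move_arm(moves=[[0, 0.001, 0.045, 0], [0, 0.001, 0.09, 0], [0, 0.001, 0.135, 0], [0, 0.001, 0.173, 0], [0, 0.001, 0.173, 0], [0, 0.001, 0.173, 0]])

```text
clock: 16.85
eef_pos: [460.1, -135.1, 29.2]
eef_rot: [-3.141, -0.0, 1.613]
wrist_force: [0.3, 0.0, 0.1]
finger_gap: 89.8
finger_force: 0.0
```

Emit:
move_arm(moves=[[0, 0, 0, 0], [0, 0, 0, 0], [0, 0, 0, 0], [0, 0, 0, 0], [0, 0, 0, 0], [0, 0, 0, 0]], jaw=0)

```text
clock: 17.45
eef_pos: [460.2, -134.3, 28.8]
eef_rot: [3.141, 0.0, 1.614]
wrist_force: [-1.6, 1.2, 6.9]
finger_gap: 54.7
finger_force: 15.0
```

Emit:
move_arm(moves=[[0, 0, -0.03, 0], [0, 0, -0.07, 0], [0, 0, -0.11, 0], [0, 0, -0.14, 0], [0.014, 0.039, -0.14, 0], [0.028, 0.078, -0.14, 0], [0.042, 0.117, -0.14, 0], [0.056, 0.156, -0.14, 0], [0.065, 0.182, -0.14, 0], [0.069, 0.193, -0.14, 0], [0.069, 0.193, -0.14, 0], [0.069, 0.193, -0.14, 0]])

```text
clock: 18.65
eef_pos: [649.5, -57.2, 168.0]
eef_rot: [-3.141, -0.0, 1.614]
wrist_force: [0.0, 0.6, -2.0]
finger_gap: 54.7
finger_force: 15.0
```

```bash
python3 - <<'E'
from h import *
st(); s=manip.read_state(); p=s['eef_pos']; held((p[0],p[1]-1),p[2]-28.8)
E
```

```text
{'clock': 18.65, 'eef_pos': [649.455, -57.196, 167.989], 'eef_rot': [-3.141, -0.0, 1.614], 'joints': [-0.144, 0.559, 1.243, -0.0, 1.341, -0.187], 'wrist_force': [0.036, 0.613, -2.012], 'finger_gap': 54.722, 'finger_force': 15.0}
held (array([650.9, -59.7]), np.float64(1.52), 347) z [146. 196.]
```

Emit:
move_arm(moves=[[0.0005, 0.0005, 0.015, 0], [0.0005, 0.0005, 0.024, 0], [0.0005, 0.0005, 0.032, 0], [0.0005, 0.0005, 0.04, 0], [0.0005, 0.0005, 0.045, 0], [0.0005, 0.0005, 0.05, 0], [0.0005, 0.0005, 0.055, 0], [0.0005, 0.0005, 0.055, 0]])

```text
clock: 19.5
eef_pos: [650.2, -56.5, 112.7]
eef_rot: [-3.141, -0.0, 1.614]
wrist_force: [-0.4, 0.3, -1.2]
finger_gap: 54.9
finger_force: 15.0
```

Emit:
move_arm(moves=[[0, 0, 0.008, 0], [0, 0, 0.016, 0], [0, 0, 0.024, 0], [0, 0, 0.031, 0], [0, 0, 0.031, 0]])

```text
clock: 20.0
eef_pos: [649.9, -56.5, 81.0]
eef_rot: [-3.14, -0.0, 1.614]
wrist_force: [-0.2, -0.4, -1.8]
finger_gap: 54.4
finger_force: 15.0
```

Emit:
move_arm(moves=[[0, 0, 0, 0], [0, 0, 0, 0], [0, 0, 0, 0], [0, 0, 0, 0], [0, 0, 0, 0], [0, 0, -0.03, 0], [0, 0, -0.07, 0], [0, 0, -0.11, 0], [0, 0, -0.12, 0]], jaw=0.085)

```text
clock: 20.9
eef_pos: [651.7, -56.7, 207.7]
eef_rot: [3.135, 0.001, 1.614]
wrist_force: [-0.4, -0.3, 0.2]
finger_gap: 85.0
finger_force: 0.0
```

```bash
python3 -c "
from h import *
st();sleeves();sleeves(95,135,(600,700),(-180,130))"
```

```text
{'clock': 20.9, 'eef_pos': [651.715, -56.676, 207.704], 'eef_rot': [3.135, 0.001, 1.614], 'joints': [-0.143, 0.532, 1.191, 0.0, 1.411, -0.186], 'wrist_force': [-0.353, -0.302, 0.182], 'finger_gap': 84.971, 'finger_force': 0.0}
top [251.7 238.1] 79 med [454.7  89.3  63.4] ctr [448.   83.9  62.8] ext [45. 28. 13.]
top [402.1 246.5] 276 med [ 419.6 -310.8   67.2] ctr [ 419.4 -311.6   63.1] ext [51. 52. 18.]
  circ [ 419.5 -311.1   64. ] 28.3
side [323.2 137.8] 194 med [ 420.7 -306.6   67.1] ctr [ 420.8 -313.    63. ] ext [51. 53. 18.]
side [300.5 210.3] 206 med [481.2 -18.1  63. ] ctr [480.8 -20.6  61.2] ext [52. 55. 14.]
side [312.6 239.3] 233 med [446.4  74.   63.1] ctr [446.8  71.1  61.6] ext [53. 55. 14.]
top [249.2 163.9] 62 med [643.6  86.  110.7] ctr [645.   86.6 106. ] ext [20. 21. 20.]
side [240.6 165.9] 62 med [ 653.8 -125.7  108.8] ctr [ 655.2 -130.   104.9] ext [21. 22. 20.]
side [238.5 184.5] 312 med [650.2 -53.8 111.4] ctr [651.4 -58.6 106.6] ext [53. 57. 23.]
side [236.1 206.1] 69 med [647.2  18.4 109.1] ctr [648.6  15.6 106.2] ext [21. 19. 20.]
side [233.4 228.8] 79 med [644.9  89.7 109.2] ctr [645.3  86.2 104.9] ext [23. 22. 19.]
```

Sleeve D is fully down on pin1, with its top at about 114. Next is C, (480.4,−19.3).

Emit:
move_arm(moves=[[0.011, -0.042, 0, 0], [0.022, -0.084, 0, 0], [0.033, -0.126, 0, 0], [0.042, -0.158, 0, 0], [0.0445, -0.168, 0, 0], [0.0445, -0.168, 0, 0], [0.0445, -0.168, 0, 0]], jaw=0.09)

```text
clock: 21.8
eef_pos: [481.4, -19.5, 201.9]
eef_rot: [-3.141, -0.0, 1.614]
wrist_force: [-0.2, 0.2, -0.7]
finger_gap: 89.9
finger_force: 0.0
```

Emit:
move_arm(moves=[[0, 0, 0, 0]])

```text
clock: 21.9
eef_pos: [481.5, -19.6, 201.9]
eef_rot: [-3.141, -0.0, 1.614]
wrist_force: [-0.3, -0.2, -0.6]
finger_gap: 90.2
finger_force: 0.0
```

Emit:
move_arm(moves=[[0, -0.001, 0.045, 0], [0, -0.001, 0.09, 0], [0, -0.001, 0.135, 0], [0, -0.001, 0.173, 0], [0, -0.001, 0.173, 0], [0, -0.001, 0.173, 0]])

```text
clock: 22.5
eef_pos: [480.3, -19.5, 29.9]
eef_rot: [-3.141, -0.0, 1.614]
wrist_force: [1.0, -0.8, 0.3]
finger_gap: 90.3
finger_force: 0.0
```

Emit:
move_arm(moves=[[0, 0, 0, 0], [0, 0, 0, 0], [0, 0, 0, 0], [0, 0, 0, 0], [0, 0, 0, 0], [0, 0, 0, 0]], jaw=0)

```text
clock: 23.1
eef_pos: [479.8, -19.4, 29.8]
eef_rot: [3.141, 0.0, 1.614]
wrist_force: [-2.5, 0.3, 5.5]
finger_gap: 54.3
finger_force: 15.0
```

Emit:
move_arm(moves=[[0, 0, -0.03, 0], [0, 0, -0.07, 0], [0, 0, -0.11, 0], [0, 0, -0.14, 0], [0.007, 0.042, -0.14, 0], [0.013, 0.084, -0.14, 0], [0.02, 0.126, -0.14, 0], [0.025, 0.158, -0.14, 0], [0.026, 0.168, -0.14, 0], [0.026, 0.168, -0.14, 0], [0.026, 0.168, -0.14, 0]])

```text
clock: 24.2
eef_pos: [645.8, 13.8, 168.9]
eef_rot: [-3.14, -0.0, 1.614]
wrist_force: [0.6, -0.1, -1.7]
finger_gap: 54.2
finger_force: 15.0
```

```bash
python3 - <<'E'
from h import *
st(); s=manip.read_state(); p=s['eef_pos']; held((p[0],p[1]),p[2]-29.8)
E
```

```text
{'clock': 24.2, 'eef_pos': [645.802, 13.781, 168.882], 'eef_rot': [-3.14, -0.0, 1.614], 'joints': [-0.035, 0.545, 1.263, -0.0, 1.336, -0.078], 'wrist_force': [0.564, -0.121, -1.659], 'finger_gap': 54.21, 'finger_force': 15.0}
held (array([646.9,  12.7]), np.float64(1.5), 374) z [145. 196.]
```

Emit:
move_arm(moves=[[0.0005, 0.001, 0.015, 0], [0.0005, 0.001, 0.024, 0], [0.0005, 0.001, 0.032, 0], [0.0005, 0.001, 0.04, 0], [0.0005, 0.001, 0.045, 0], [0.0005, 0.001, 0.05, 0], [0.0005, 0.001, 0.055, 0], [0.0005, 0.001, 0.055, 0]])

```text
clock: 25.05
eef_pos: [647.2, 14.4, 113.7]
eef_rot: [-3.141, -0.0, 1.614]
wrist_force: [-0.0, 0.1, -1.4]
finger_gap: 53.7
finger_force: 15.0
```

Emit:
move_arm(moves=[[0, 0, 0.008, 0], [0, 0, 0.016, 0], [0, 0, 0.024, 0], [0, 0, 0.031, 0], [0, 0, 0.031, 0]])

```text
clock: 25.55
eef_pos: [646.8, 14.4, 82.0]
eef_rot: [-3.14, -0.0, 1.614]
wrist_force: [-0.1, 0.1, -1.7]
finger_gap: 54.1
finger_force: 15.0
```

Emit:
move_arm(moves=[[0, 0, 0, 0], [0, 0, 0, 0], [0, 0, 0, 0], [0, 0, 0, 0], [0, 0, 0, 0], [0, 0, -0.03, 0], [0, 0, -0.07, 0], [0, 0, -0.11, 0], [0, 0, -0.12, 0]], jaw=0.085)

```text
clock: 26.45
eef_pos: [648.7, 14.4, 208.7]
eef_rot: [3.135, 0.0, 1.614]
wrist_force: [0.4, 0.2, 0.1]
finger_gap: 84.8
finger_force: 0.0
```

```bash
python3 -c "
from h import *
st();sleeves();sleeves(95,135,(600,700),(-180,130))"
```

```text
{'clock': 26.45, 'eef_pos': [648.683, 14.371, 208.663], 'eef_rot': [3.135, 0.0, 1.614], 'joints': [-0.034, 0.519, 1.209, 0.0, 1.407, -0.077], 'wrist_force': [0.362, 0.167, 0.062], 'finger_gap': 84.836, 'finger_force': 0.0}
top [402.2 246.4] 275 med [ 420.4 -310.9   67.1] ctr [ 419.5 -310.8   63. ] ext [51. 52. 18.]
  circ [ 419.5 -311.1   64. ] 28.3
side [323.2 137.9] 190 med [ 420.4 -306.    67. ] ctr [ 421.  -312.2   63.1] ext [51. 58. 18.]
side [312.6 239.5] 235 med [446.2  74.2  63. ] ctr [446.6  71.5  61.6] ext [53. 54. 15.]
top [309.3 159.6] 121 med [651.6 -70.9 113.1] ctr [650.  -68.7 106.9] ext [52. 27. 22.]
top [332.  158.1] 64 med [ 652.6 -128.5  110.6] ctr [ 653.7 -128.5  107. ] ext [21. 21. 18.]
side [240.7 166. ] 63 med [ 653.8 -124.7  109.3] ctr [ 654.9 -129.   105.1] ext [21. 20. 20.]
side [238.6 184.6] 313 med [650.1 -53.6 111.6] ctr [651.  -58.  106.3] ext [51. 57. 22.]
side [236.1 205.7] 348 med [647.6  18.5 112. ] ctr [647.9  14.8 106.6] ext [52. 54. 23.]
side [233.2 228.5] 73 med [645.1  89.6 109.9] ctr [646.2  85.6 105.1] ext [20. 22. 19.]
```

Sleeve C is down on pin2. Sleeve B, (446,72), has the screwdriver handle against its −x side, so I'll grip it with the wrist turned and turn back before placing.

Emit:
move_arm(moves=[[0.011, -0.033, 0, 0.14], [0.022, -0.066, 0, 0.28], [0.033, -0.099, 0, 0.42], [0.044, -0.132, 0, 0.56], [0.055, -0.165, 0, 0.7], [0.063, -0.19, 0, 0.84], [0.066, -0.198, 0, 0.98], [0.066, -0.198, 0, 1.12], [0.066, -0.198, 0, 1.2], [0.066, -0.198, 0, 1.2], [0.066, -0.198, 0, 1.2]], jaw=0.09)

```text
clock: 27.75
eef_pos: [446.3, 71.8, 202.4]
eef_rot: [-3.141, 0.002, 0.416]
wrist_force: [-0.8, 0.1, -0.6]
finger_gap: 90.2
finger_force: 0.0
```

```bash
python3 -c "
from h import *
st()
c=cam('side');P=cloud(c);z=P[...,2]
m=(P[...,0]>380)&(P[...,0]<520)&(P[...,1]>0)&(P[...,1]<140)&(z>54)&(z<72)
for b in blobs(P,m,60): print(b,(b[3]+b[4])/2)
r=(c['frame'][...,2]>130)&(c['frame'][...,1]<70)&(z>5)&(z<60)
for b in blobs(P,r,30): print('red',b)"
```

```text
{'clock': 27.75, 'eef_pos': [446.333, 71.791, 202.379], 'eef_rot': [-3.141, 0.002, 0.416], 'joints': [0.078, 0.084, 1.786, -0.0, 1.274, 1.233], 'wrist_force': [-0.815, 0.099, -0.65], 'finger_gap': 90.234, 'finger_force': 0.0}
(array([312.7, 239.5]), np.int32(235), array([446. ,  73.9,  63.1]), array([420.2,  43.5,  54.4]), array([471.7,  99.2,  69.1])) [445.95  71.35  61.75]
red (array([342.5, 255.7]), np.int32(192), array([362.2,  90.7,  22.9]), array([323.1,  79.7,  12.9]), array([414. , 100.1,  30.9]))
```

Emit:
move_arm(moves=[[0, 0, 0.045, 0], [0, 0, 0.09, 0], [0, 0, 0.135, 0], [0, 0, 0.173, 0], [0, 0, 0.173, 0], [0, 0, 0.173, 0]])

```text
clock: 28.4
eef_pos: [446.9, 71.8, 31.0]
eef_rot: [-3.141, 0.001, 0.415]
wrist_force: [-0.2, -0.7, -0.1]
finger_gap: 90.2
finger_force: 0.0
```

Emit:
move_arm(moves=[[0, 0, 0, 0], [0, 0, 0, 0], [0, 0, 0, 0], [0, 0, 0, 0], [0, 0, 0, 0], [0, 0, 0, 0]], jaw=0)

```text
clock: 29.0
eef_pos: [446.9, 71.8, 30.8]
eef_rot: [3.141, -0.0, 0.414]
wrist_force: [-1.3, -1.2, 5.4]
finger_gap: 53.4
finger_force: 15.0
```

Emit:
move_arm(moves=[[0, 0, -0.03, 0], [0, 0, -0.07, 0], [0, 0, -0.11, 0], [0, 0, -0.14, 0], [0.037, 0.013, -0.14, -0.14], [0.074, 0.026, -0.14, -0.28], [0.111, 0.04, -0.14, -0.42], [0.148, 0.053, -0.14, -0.56], [0.175, 0.062, -0.14, -0.7], [0.186, 0.0665, -0.14, -0.84], [0.186, 0.0665, -0.14, -0.98], [0.186, 0.0665, -0.14, -1.12]])

```text
clock: 30.2
eef_pos: [643.8, 85.7, 169.4]
eef_rot: [-3.14, 0.0, 1.54]
wrist_force: [0.1, 0.0, -1.0]
finger_gap: 53.6
finger_force: 15.0
```

Emit:
move_arm(moves=[[0, 0, 0, -0.08], [0, 0, 0, -0.08], [0, 0, 0, -0.08]])

```text
clock: 30.5
eef_pos: [643.6, 85.7, 170.1]
eef_rot: [-3.141, 0.0, 1.611]
wrist_force: [0.2, 0.5, -1.5]
finger_gap: 53.9
finger_force: 15.0
```

```bash
python3 - <<'E'
from h import *
st(); s=manip.read_state(); p=s['eef_pos']; held((p[0],p[1]),p[2]-30.8)
E
```

```text
{'clock': 30.5, 'eef_pos': [643.648, 85.705, 170.123], 'eef_rot': [-3.141, 0.0, 1.611], 'joints': [0.076, 0.551, 1.25, 0.0, 1.341, 0.036], 'wrist_force': [0.248, 0.541, -1.464], 'finger_gap': 53.852, 'finger_force': 15.0}
held (array([644.8,  84.3]), np.float64(1.69), 403) z [145. 197.]
```

Emit:
move_arm(moves=[[0, 0.0005, 0.015, 0], [0, 0.0005, 0.024, 0], [0, 0.0005, 0.032, 0], [0, 0.0005, 0.04, 0], [0, 0.0005, 0.045, 0], [0, 0.0005, 0.05, 0], [0, 0.0005, 0.055, 0], [0, 0.0005, 0.055, 0]])

```text
clock: 31.35
eef_pos: [644.0, 85.7, 114.8]
eef_rot: [-3.141, 0.0, 1.614]
wrist_force: [0.1, -0.2, -2.5]
finger_gap: 53.3
finger_force: 15.0
```

Emit:
move_arm(moves=[[0, 0, 0.008, 0], [0, 0, 0.016, 0], [0, 0, 0.024, 0], [0, 0, 0.032, 0], [0, 0, 0.032, 0]])

```text
clock: 31.85
eef_pos: [643.6, 85.7, 81.8]
eef_rot: [-3.139, 0.0, 1.614]
wrist_force: [0.1, 0.4, -0.8]
finger_gap: 53.7
finger_force: 15.0
```

Emit:
move_arm(moves=[[0, 0, 0, 0], [0, 0, 0, 0], [0, 0, 0, 0], [0, 0, 0, 0], [0, 0, 0, 0], [0, 0, -0.03, 0], [0, 0, -0.07, 0], [0, 0, -0.11, 0], [0, 0, -0.12, 0]], jaw=0.085)

```text
clock: 32.75
eef_pos: [645.6, 85.9, 208.7]
eef_rot: [3.135, -0.0, 1.614]
wrist_force: [-0.4, 0.1, 0.5]
finger_gap: 84.7
finger_force: 0.0
```

```bash
python3 -c "
from h import *
st();sleeves();sleeves(95,135,(600,700),(-230,130))
c=cam('side','s5.png')"
```

```text
{'clock': 32.75, 'eef_pos': [645.56, 85.883, 208.679], 'eef_rot': [3.135, -0.0, 1.614], 'joints': [0.076, 0.524, 1.2, 0.0, 1.41, 0.033], 'wrist_force': [-0.37, 0.136, 0.491], 'finger_gap': 84.726, 'finger_force': 0.0}
top [402.3 246.4] 273 med [ 420.3 -311.5   67.4] ctr [ 419.6 -311.4   63.2] ext [50. 51. 18.]
  circ [ 419.6 -311.5   64. ] 28.0
side [323.2 137.9] 200 med [ 420.5 -305.4   66.9] ctr [ 421.  -313.6   63. ] ext [51. 56. 18.]
top [304.6 159.8] 225 med [650.9 -57.8 113.2] ctr [649.8 -57.2 107.2] ext [52. 49. 24.]
top [360.9 156.3] 100 med [ 655.6 -203.   110.3] ctr [ 657.4 -203.8  106.6] ext [30. 21. 20.]
top [276.5 161.9] 286 med [646.8  14.4 112.8] ctr [646.8  15.  107.1] ext [51. 49. 24.]
top [332.  158.1] 64 med [ 653.  -128.3  110.7] ctr [ 653.8 -129.   106.2] ext [21. 20. 19.]
  circ [654.8  16.1  64. ] 28.3
  circ [658.1 -59.5  64. ] 28.3
side [237.9 187. ] 224 med [651.3 -44.3 110.5] ctr [652.2 -54.  106.3] ext [50. 45. 22.]
side [236.  205.6] 346 med [647.8  18.3 111.9] ctr [648.   14.  107.2] ext [52. 55. 24.]
side [233.6 228. ] 371 med [644.4  88.7 111.9] ctr [645.   85.2 106.4] ext [53. 53. 23.]
```

View pics/s5.png

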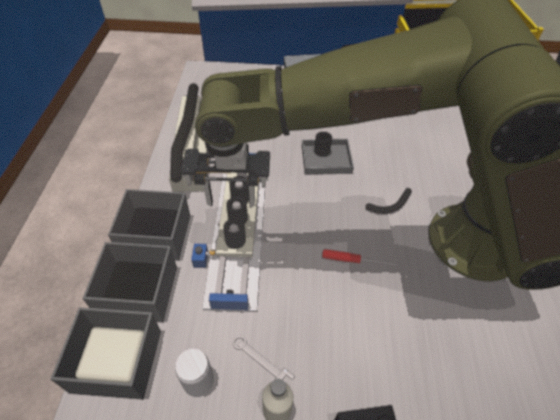

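The picture shows three sleeves seated on pins 1–3 at (235,235), (238,210) and (240,185), and the reject standing in the tray at (323,143). Next I take the handle at (656.3,−204.5).

Emit:
move_arm(moves=[[-0.045, 0, 0, 0], [-0.09, 0, 0, 0], [-0.135, 0, 0, 0], [-0.18, 0, 0, 0], [-0.225, 0, 0, 0], [-0.265, 0, 0, 0], [-0.285, 0, 0, 0], [-0.2905, 0, 0, 0], [-0.2905, 0, 0, 0], [-0.2905, 0, 0, 0]], jaw=0.094)

```text
clock: 34.0
eef_pos: [657.0, -202.8, 203.2]
eef_rot: [-3.141, -0.0, 1.615]
wrist_force: [0.5, 1.0, 0.0]
finger_gap: 93.9
finger_force: 0.0
```

Emit:
move_arm(moves=[[0, 0, 0.04, 0], [0, 0, 0.08, 0], [0, 0, 0.115, 0], [0, 0, 0.13, 0], [0, 0, 0.13, 0], [0, 0, 0.13, 0]])

```text
clock: 34.6
eef_pos: [657.7, -204.1, 75.4]
eef_rot: [3.14, 0.001, 1.615]
wrist_force: [-0.2, -0.3, 1.1]
finger_gap: 93.8
finger_force: 0.0
```

Emit:
move_arm(moves=[[0, -0.001, 0, 0], [0, -0.001, 0, 0], [0, -0.001, 0, 0], [0, -0.001, 0, 0], [0, -0.001, 0, 0], [0, -0.001, 0, 0], [0, -0.001, 0, 0], [0, -0.001, 0, 0], [0, -0.001, 0, 0]], jaw=0, squeeze=35)

```text
clock: 35.5
eef_pos: [656.3, -204.5, 73.4]
eef_rot: [3.14, 0.0, 1.614]
wrist_force: [8.3, -1.0, -3.3]
finger_gap: 29.8
finger_force: 35.0
```

Emit:
move_arm(moves=[[0.006, 0, 0, 0], [0.014, 0, 0, 0], [0.022, 0, 0, 0], [0.03, 0, 0, 0], [0.038, 0, 0, 0], [0.046, 0, 0, 0], [0.054, 0, 0, 0], [0.062, 0, 0, 0], [0.068, 0, 0, 0], [0.072, 0, 0, 0]])

```text
clock: 36.5
eef_pos: [653.4, -132.3, 73.4]
eef_rot: [3.14, 0.0, 1.614]
wrist_force: [8.9, -1.9, -4.0]
finger_gap: 29.9
finger_force: 35.0
```

Emit:
move_arm(moves=[[0.004, 0.001, 0, 0], [0.008, 0.001, 0, 0], [0.012, 0.001, 0, 0], [0.016, 0.001, 0, 0], [0.02, 0.001, 0, 0], [0.024, 0.001, 0, 0], [0.027, 0.001, 0, 0], [0.029, 0.001, 0, 0], [0.029, 0.001, 0, 0]])

```text
clock: 37.4
eef_pos: [652.4, -105.9, 73.4]
eef_rot: [3.141, 0.003, 1.613]
wrist_force: [0.6, -16.1, -2.0]
finger_gap: 29.7
finger_force: 35.0
```

Emit:
move_arm(moves=[[0.001, 0, 0, 0], [0.002, 0, 0, 0], [0.002, 0, 0, 0]])

```text
clock: 37.7
eef_pos: [652.4, -105.5, 73.5]
eef_rot: [3.141, 0.005, 1.612]
wrist_force: [1.7, -26.4, -4.0]
finger_gap: 30.1
finger_force: 35.0
```

Emit:
move_arm(moves=[[-0.002, 0, 0, 0], [-0.002, 0, 0, 0], [-0.002, 0, 0, 0], [-0.002, 0, 0, 0], [-0.002, 0, 0, 0], [-0.002, 0, 0, 0], [-0.002, 0, -0.04, 0], [-0.002, 0, -0.08, 0], [-0.002, 0, -0.12, 0], [-0.022, 0, -0.15, 0], [-0.062, 0, -0.16, 0], [-0.102, 0, -0.16, 0]], jaw=0.094)

```text
clock: 38.9
eef_pos: [657.3, -204.2, 236.3]
eef_rot: [3.138, 0.001, 1.615]
wrist_force: [0.2, 1.3, -0.4]
finger_gap: 94.1
finger_force: 0.0
```

Emit:
move_arm(moves=[[0, -0.03, 0, 0], [-0.01, -0.07, 0, 0], [-0.02, -0.11, 0, 0], [-0.03, -0.14, 0, 0], [-0.03, -0.14, 0, 0]])

```text
clock: 39.4
eef_pos: [515.8, -240.6, 234.3]
eef_rot: [3.141, 0.001, 1.612]
wrist_force: [1.5, 0.5, -0.5]
finger_gap: 94.0
finger_force: 0.0
```

```bash
python3 -c "
from h import *
st();sleeves(54,72,(330,580),(-400,400));sleeves(95,135,(600,700),(-230,230));cam('top','t6.png')"
```

```text
{'clock': 39.4, 'eef_pos': [515.81, -240.608, 234.27], 'eef_rot': [3.141, 0.001, 1.612], 'joints': [-0.501, 0.322, 1.425, -0.0, 1.394, -0.541], 'wrist_force': [1.55, 0.546, -0.484], 'finger_gap': 93.993, 'finger_force': 0.0}
side [323.3 137.9] 189 med [ 420.1 -306.7   67. ] ctr [ 421.  -312.6   63. ] ext [51. 55. 18.]
top [266.5 162.6] 226 med [645.6  41.5 113.3] ctr [646.6  40.8 107.8] ext [53. 49. 24.]
top [323.  158.9] 98 med [ 650.9 -105.1  110.8] ctr [ 652.4 -105.5  105.7] ext [29. 20. 21.]
top [239.  164.6] 299 med [641.8 112.  113.1] ctr [643.6 112.4 106.6] ext [53. 52. 23.]
top [211.7 166.4] 306 med [640.  183.  112.9] ctr [640.  183.8 106.8] ext [54. 54. 24.]
  circ [647.5 191.5  64. ] 29.1
  circ [650.9 117.5  64. ] 28.7
  circ [654.1  42.2  64. ] 28.6
side [240.1 171.9] 94 med [ 652.5 -100.9  109.9] ctr [ 653.1 -106.2  105.4] ext [28. 22. 20.]
side [237.5 192.6] 65 med [650.4 -27.1 109.2] ctr [650.7 -31.6 105. ] ext [20. 21. 19.]
side [235.1 213.6] 354 med [646.8  43.9 111.7] ctr [646.9  40.4 106.8] ext [51. 54. 23.]
side [232.4 237.2] 386 med [643.9 116.2 111.7] ctr [643.6 111.6 107. ] ext [52. 55. 24.]
side [229.6 262.5] 438 med [640.4 186.5 112. ] ctr [640.6 183.3 106.8] ext [52. 54. 24.]
```

View pics/t6.png

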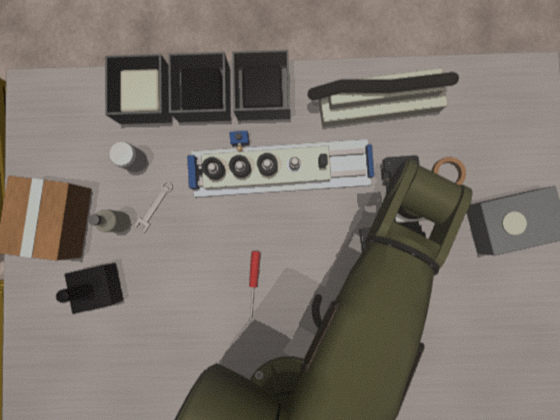

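The top view shows the carriage against the blue +y stop at (193,170). The three sleeves are at (213,168), (240,166) and (267,163), the bystanders have not moved and the arm is clear, so I'm handing in.

```bash
python3 -c "
from h import *
print(manip.sign_off())"
```

```text
the job is handed in; nothing more can be done
None
```

The job is handed in, though the judge returned no result: three right sleeves are down on pins 1–3, the wrong one stands in the reject tray, and the carriage is home against its end stop and released; spanner, bottle, can and tape roll were left alone.

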